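# Open the whiteboard cleaner's push-and-turn cap

### The job

Open the white whiteboard-cleaner bottle that stands in its desk caddy so that it can be poured from: push its orange safety cap down against its spring, keep it down while turning it about a quarter turn anticlockwise (seen from above), then lift it straight off. Finish while still holding the cap level in the gripper, straight above the open bottle with its lower rim about 8 cm above the mouth: do not put it down or let go. The bottle stays upright and fully seated in its caddy, and everything else on the desk is left where it is.

Things in the scene. Friction and masses are not known exactly. Their poses are not given: they have to be found in the camera images.
- cap: orange ribbed safety cap, a 12-sided cylinder 50 mm across flats (52 at corners), 36 mm tall, about 40 g, locked on the bottle at the start. Origin: centre of its lower rim, z up. Flat sides face its x axis (white bar on top) and every 30 degrees from it. The bottle's flat shoulder is 7.5 mm below its rim. Unpressed it only rattles: 0.1 rad, 0.5 mm; clockwise it is blocked
- cap_top (a point): centre of the cap's top face, 36 mm above its lower rim. To open: push the cap down at least 4 mm (its spring resists with 4 N at first, 13 N at the bottom, 7.5 mm down), keep it down and turn it anticlockwise seen from above; from 0.85 to 2.2 rad past the locked position (1.3 to 1.5 is good) it is clear of its catches and lifts straight off
- bottle: white square bottle with a blue band, body 76 x 76 mm, 92 mm tall to its flat shoulder; round neck under the cap up to 121 mm; about 0.45 kg; loose, in the square well of the caddy, which keeps it from turning (2 mm play all round). Origin: centre of its underside, z up. The locked cap's x axis lies along the bottle's x axis (within 0.1 rad)
- mouth (a point): mouth of the bottle: centre of the neck's top edge, 121 mm above its underside and 29 mm above its shoulder. The locked cap's lower rim is 21.5 mm below it; z up. A dark spring-loaded spout, 18 mm in diameter, stands 9.5 mm out of it
- caddy: grey desk caddy fixed to the desk, 180 x 100 mm, walls 46 mm high, floor 6 mm thick. Origin: on the desk under the centre of its 80 x 80 mm well for the bottle; its x axis points to the second, smaller compartment (70 x 80 mm, centred 85 mm along x)
- caddy2: a second grey caddy of the same shape, fixed to the desk, holding the green bottle; same frame
- glue: square green bottle with a white round cap 36 mm across, 112 mm tall, 74 mm square, standing in the well of the second caddy; origin: centre of its underside; not to be disturbed
- eraser: blue and black whiteboard eraser 45 x 70 x 34 mm lying in the shallow compartment of the caddy that holds the white bottle; origin: centre of its underside; not to be disturbed
- clipbox: flat red box of clips 50 x 60 x 28 mm lying in the compartment of the second caddy; origin: centre of its underside; not to be disturbed
- mug: blue mug, rim radius 40 mm, 90 mm tall, at the back of the desk; origin: centre of its underside; not to be disturbed
- stapler: red and black stapler 140 x 36 x 44 mm on the left; origin: centre of its underside; not to be disturbed
- tape: black tape dispenser 150 x 55 mm, 82 mm tall, on the right; origin: centre of its underside; not to be disturbed
- calculator: dark grey calculator 140 x 85 x 18 mm on the right; origin: centre of its underside; not to be disturbed
There are look-alikes about, which are no part of the job. Leave any green, turquoise or yellow look-alike of the cap alone.

How it is judged (in metres and radians):
On the way, in this order (a step that is already met when the one before it is completed fails the run):
1. the cap is pushed down at least 4 mm on the bottle (z of cap in the frame of mouth below -0.0255 m and contact force between the fingers and cap above 1 N), for 0.1 s.
2. the cap, still on the neck, is turned more than 0.8 rad from its locked position (angle between the x axis of cap and the x axis of bottle, either way round above 0.8 rad and z of cap in the frame of mouth below -0.012 m and horizontal distance between cap and mouth below 0.006 m), for 0.05 s.
3. the gripper holds the cap lifted above the open bottle (z of cap in the frame of mouth between 0.04 and 0.14 m and horizontal distance between cap and mouth below 0.03 m and angle between cap's own z axis and vertical below 0.3 rad and contact force between the fingers and cap above 1 N and contact force between cap and bottle below 0.1 N), for 0.2 s.
At the end, for the whole second after the job is handed in: The gripper holds the cap still and level (0.3 rad), its lower rim 40 to 140 mm above the mouth, within 30 mm of straight above it and clear of the bottle; the bottle is upright (0.1 rad) and seated in its well (8 mm sideways, 6 mm up). No other thing was moved over 3 cm (all of step 3 and horizontal distance between bottle and caddy below 0.008 m and z of bottle in the frame of caddy below 0.012 m and angle between bottle's own z axis and vertical below 0.1 rad and linear speed of cap below 0.03 m/s); the arm keeps its last pose, push and grip.
It fails at once if another thing on the desk is moved more than 3 cm (distance of any of glue, eraser, clipbox, mug, stapler, tape, calculator from where it was at the start of the episode above 0.03 m).
It fails at once if the bottle is tipped more than 0.25 rad or pulled more than 3 cm out of its caddy (angle between bottle's own z axis and vertical above 0.25 rad or z of bottle in the frame of caddy above 0.036 m).
It also fails if it takes over 32 s, if anything falls off the work surface, if the arm or the gripper's body presses on something with over 40 N, if the wrist force passes 120 N, or if a joint passes its speed limit or range.

### The arm

A 6-joint arm with a two-finger parallel gripper is mounted at the origin on the work surface. World frame = base frame: x ahead of the robot, y to its left, z up, the work surface at z = 0. Lengths are in mm, angles in rad, forces in N, time in s.
With the tool pointing down it reaches from about 325 to 775 mm from the base axis. Payload 5.5 kg.
Tool frame: the origin (TCP) lies at the very end of the fingers, on their centre line; the grasp point (between the pads) lies 19 mm behind it (arm.hold_point_z is the distance from the TCP to the grasp point, in mm); x points along the fingers, y is the direction in which the jaws open and shut, and the axes are right-handed (so a half turn about x gives the same grasp; the last joint's range is limited). The gripper opens to 85 mm and grips with 20 to 120 N. Pads are 22 mm wide; open, the fingers measure 114 mm over their backs; the gripper's body (76 mm by 85 mm) begins 54 mm behind the grasp point. The pads swing forward as they close: fully open they stand 13 mm farther back than shut.
Start: joints at [-1.189, 0.091, 1.231, -0, 1.82, -0.057], TCP at [254.914, -543.172, 231.275] pointing down, gripper open.
Joint ranges: [-2.87, 2.87], [-0.86, 2.18], [0.17, 2.46], [-1.51, 4.65], [0.06, 2.69], [-2.65, 2.65]. Speed limits (rad/s): [2.57, 2.57, 3.01, 3.14, 3.14, 3.14].

### API

Orientations are given as a rotation vector (axis times angle).
In Python, from plant import arm gives the robot as it stands.
- The arm moves only by the tool jog_arm, never from a script. Its argument "commands" is a list of rows, each a list of 3 entries, a list of its own where there are three numbers: the closure, from 0 (fully open) to 1 (shut), then the shift along the tool's x, y, z in mm, then the turn about the tool's x in rad. In form: [[grip, [dx, dy, dz], spin], ...]. A call has 1 to 8 rows; each row is the pose to reach, as a shift and turn from the pose measured when the call began, along the tool's axes at that moment; what a row does not reach only later rows make up. A row lasts 1/12 s, in which the tool goes at most 41.7 mm and 7.16 degrees, less where a joint would pass 70% of its speed; a pose out of reach is approached as far as the arm can. A call with a gripper value outside its range is refused whole. The fingers move at their own pace and stop on an object; "squeeze" is the grip in N (left out, the last holds). Time passes only in rows, so rows that repeat a pose let the fingers close. It gives the time, the measured TCP pose, the force and the opening at its end, in the units of the state.
- arm.state(): the state, without advancing time (a new reading comes with each control period).
- arm.grab_frame(name): name is "side" or "top" or "wrist"; returns a dict with "image" (384x512x3 uint8, red, green, blue), "fx", "fy", "cx", "cy" (pixels), "rvec" (rotation vector, rad) and "tvec" (3), from world to camera coordinates, as OpenCV has them. Camera axes: x right, y down, z forward; pixel columns grow to the right and rows downward; lengths in mm; the calibration is good to about 2 mm. A picture is of the moment at which its call begins. There is no depth.
- arm.job_done(): hands the job in, once; it reports no verdict.
The state is a dict: "clock": time; "q": joint angles; "joint_vel": joint speeds; "joint_torque": joint torques, N m; "tcp_pos": TCP position; "tcp_rot": TCP orientation; "force": force on the tool from outside, world axes, zero at the start; "moment": the same for the moment, N m; "finger_gap": finger opening in mm.
Only numpy, scipy, OpenCV 4.12 (cv2) and the standard library are available. Lean on these libraries where they do the work, as an engineer would, in place of code of your own. Each camera call takes 0.05 s, during which the arm holds its last target.

## Working session

There is one attempt and no reset: what is moved stays moved. The work goes in short steps, Python scripts to look and compute and a tool call to move; the robot and the scene stay as the last step left them, time stands still between calls to the robot, and variables do not carry over. Pictures are saved under pics/ and viewed, and the job is handed in when it is done.

Besides the shell and the picture viewer there is one more tool, called after "Call:" as name(argument=value, ...), one argument or row to a line, values as JSON. jog_arm: Moves the arm, as the interface text tells. Its arguments: {"type":"object","properties":{"commands":{"type":"array","items":{"type":"array"}},"squeeze":{"type":"number"}},"required":["commands"]}

```bash
mkdir -p pics; ls; python3 - <<'E'
from plant import arm
import cv2, numpy as np
s=arm.state(); print({k:np.round(v,3) for k,v in s.items()}, arm.hold_point_z)
for n in ["side","top","wrist"]:
    f=arm.grab_frame(n); cv2.imwrite(f"pics/{n}0.png",f["image"][:,:,::-1]); 
    np.save(f"pics/{n}0.npy",f,allow_pickle=True)
    R=cv2.Rodrigues(np.array(f["rvec"],float))[0]; print(n,f["fx"],f["cx"],f["cy"],-R.T@np.array(f["tvec"]).ravel())
E
```

```text
pics
{'clock': np.float64(0.0), 'q': array([-1.189,  0.092,  1.232,  0.   ,  1.82 , -0.057]), 'joint_vel': array([ 0.   , -0.001,  0.001,  0.001,  0.   , -0.   ]), 'joint_torque': array([ 2.0000e-03, -4.5873e+01, -4.1802e+01, -0.0000e+00,  1.2000e-02,
        0.0000e+00]), 'tcp_pos': array([ 254.796, -542.894,  230.136]), 'tcp_rot': array([ 1.979,  0.443, -1.98 ]), 'force': array([-0.493, -0.049, -0.064]), 'moment': array([-0.034, -0.022,  0.03 ]), 'finger_gap': np.float64(85.578)} 18.700000000000003
side 353.3860102345019 257.96177359943624 201.12507428888358 [159.23415571 537.34269193 881.25595791]
top 362.1344350971886 257.4641298087538 187.0949032326547 [ 445.4081077    -5.11789082 1189.65989153]
wrist 284.7900691930428 255.12922321627192 195.37440250024284 [ 315.37356433 -514.5308968   373.39720409]
```

View pics/side0.png

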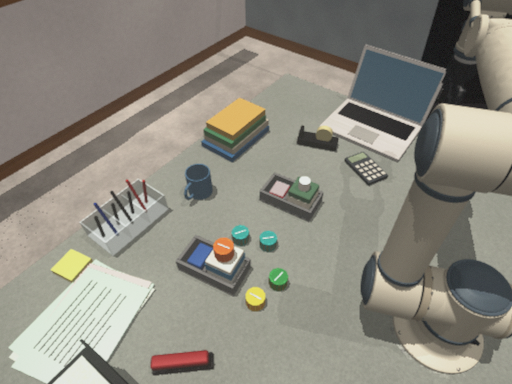

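View pics/top0.png

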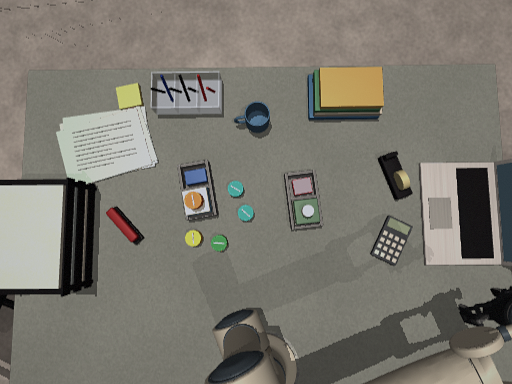

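View pics/wrist0.png

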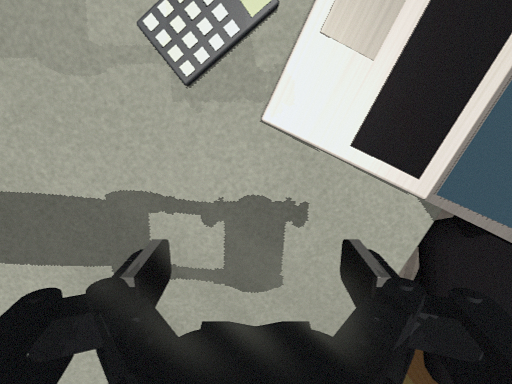

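The top view shows the orange cap at about (193,200) on the white bottle. The side view shows it at about (224,248).

Things that could be mistaken for it, by top-view pixel:
- turquoise discs at (236,189) and (246,213)
- yellow at (193,239) and green at (219,243)
- the white round cap on the green bottle at (308,211)

I choose the orange one and will measure it and check it in a crop.

```bash
cat > h.py <<'E'
import numpy as np, cv2
from scipy.spatial.transform import Rotation as Rn
def cam(f):
    R=cv2.Rodrigues(np.array(f["rvec"],float))[0]; t=np.array(f["tvec"],float).ravel(); return R,t
def ray(f,u,v):
    R,t=cam(f); d=R.T@np.array([(u-f["cx"])/f["fx"],(v-f["cy"])/f["fy"],1.]); return -R.T@t,d
def onz(f,u,v,z):
    o,d=ray(f,u,v); return o+d*(z-o[2])/d[2]
def proj(f,p):
    R,t=cam(f); c=R@np.array(p,float)+t; return f["fx"]*c[0]/c[2]+f["cx"], f["fy"]*c[1]/c[2]+f["cy"]
def load(n): return np.load(f"pics/{n}.npy",allow_pickle=True).item()
def orange(im):
    h=cv2.cvtColor(im,cv2.COLOR_RGB2HSV); return cv2.inRange(h,(4,150,110),(16,255,255))
E
python3 - <<'E'
from h import *
for n,c in (("top0",(193,200)),("side0",(224,250))):
    f=load(n); im=f["image"]; m=orange(im)
    m2=np.zeros_like(m); x,y=c; m2[y-30:y+30,x-30:x+30]=m[y-30:y+30,x-30:x+30]
    ys,xs=np.where(m2); print(n,xs.min(),xs.max(),ys.min(),ys.max(),xs.mean(),ys.mean(),onz(f,xs.mean(),ys.mean(),141.5))
    cr=cv2.resize(im[y-45:y+45,x-45:x+45],None,fx=6,fy=6,interpolation=cv2.INTER_NEAREST); cv2.imwrite(f"pics/{n}c.png",cr[:,:,::-1])
E
python3 - <<'E'
import cv2,numpy as np
a=cv2.imread('pics/top0c.png');b=cv2.imread('pics/side0c.png')
cv2.imwrite('pics/c0.png',cv2.resize(np.hstack([a,b]),(800,400)))
E
```

```text
top0 185 201 192 208 193.22727272727272 199.9805194805195 [519.75215816 194.42246263 141.5       ]
side0 213 232 238 256 222.90534979423867 246.62139917695472 [517.81376684 199.18730856 141.5       ]
```

View pics/c0.png

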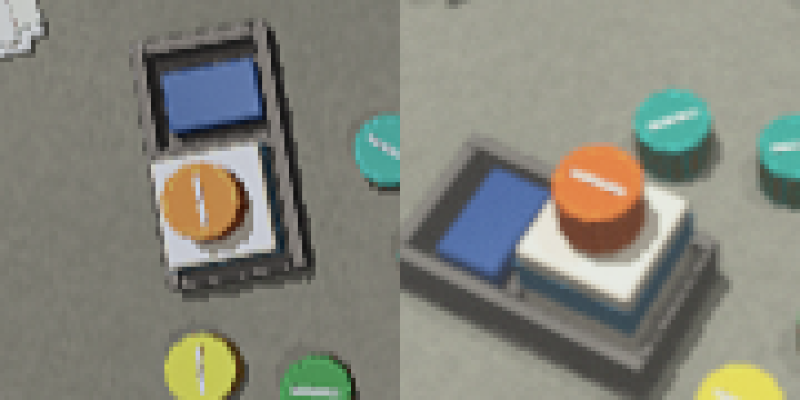

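```bash
cat >> h.py <<'E'
def plan(s,target,spin=0):
    R=Rn.from_rotvec(s["tcp_rot"]).as_matrix(); return R.T@(np.array(target)-s["tcp_pos"])
E
python3 - <<'E'
from h import *; from plant import arm
s=arm.state(); R=Rn.from_rotvec(s["tcp_rot"]).as_matrix(); print(R.round(3)); print("jaw yaw",np.degrees(np.arctan2(R[1,1],R[0,1])), "j1",np.degrees(s["q"][0]))
print(plan(s,[440,170,235]), plan(s,[519,196,235]))
# bar, top view
f=load("top0"); im=f["image"]; cr=im[188:212,181:206]
h=cv2.cvtColor(im,cv2.COLOR_RGB2HSV); m=np.zeros(im.shape[:2],bool); m[193:207,187:200]=((h[:,:,1]<130)&(h[:,:,2]>150))[193:207,187:200]
ys,xs=np.where(m); print(len(xs))
l=cv2.fitLine(np.stack([xs,ys],1).astype(np.float32),cv2.DIST_L2,0,.01,.01).ravel()
a=onz(f,l[2],l[3],141.5);b=onz(f,l[2]+5*l[0],l[3]+5*l[1],141.5); print("bar",a,np.degrees(np.arctan2(*(b-a)[[1,0]])))
# caddy blue eraser rect
mk=cv2.inRange(h,(105,80,60),(125,255,255)); mk[:,:170]=0;mk[:,225:]=0;mk[:155]=0;mk[190:]=0
c=max(cv2.findContours(mk,0,2)[0],key=cv2.contourArea); print(cv2.minAreaRect(c))
# white shoulder rect
mk=cv2.inRange(h,(0,0,200),(180,40,255)); mk[:,:175]=0;mk[:,225:]=0;mk[:180]=0;mk[225:]=0
c=max(cv2.findContours(mk,0,2)[0],key=cv2.contourArea); r=cv2.minAreaRect(c);print(r, onz(f,*r[0],98))
E
```

```text
[[-0.001  0.425 -0.905]
 [ 0.001 -0.905 -0.425]
 [-1.    -0.002 -0.   ]]
jaw yaw -64.85596372744449 j1 -68.10554216877784
[  -3.67242603 -566.71279751 -470.52768251] [  -3.67828599 -556.68238597 -553.08911909]
31
bar [520.56985075 197.44196776 141.5       ] -169.18061930337268
((195.2547149658203, 175.85848999023438), (14.067358016967773, 21.3160400390625), 79.3803482055664)
((200.67649841308594, 199.70590209960938), (23.525955200195312, 14.067066192626953), 75.96376037597656) [523.45324578 180.11512328  98.        ]
```

Call:
jog_arm(
  commands=[
    [0, [-2, -15, -14], -0.02],
    [0, [-3, -42, -40], -0.05],
    [0, [-5, -71, -67], -0.08],
    [0, [-6, -100, -94], -0.11],
    [0, [-7, -129, -121], -0.14],
    [0, [-8, -158, -148], -0.17],
    [0, [-9, -187, -175], -0.2],
    [0, [-10, -216, -202], -0.23],
  ],
  squeeze=60,
)

```text
clock: 0.82
tcp_pos: [345.9, -259.8, 240.5]
tcp_rot: [1.836, 0.64, -1.836]
force: [0.2, -0.4, 0.4]
finger_gap: 85.2
```

```bash
python3 - <<'E'
from h import *; from plant import arm
s=arm.state();R=Rn.from_rotvec(s["tcp_rot"]).as_matrix(); print(s["clock"],s["tcp_pos"],plan(s,[482,163,240]),np.degrees(np.arctan2(R[1,1],R[0,1])))
E
```

```text
0.8167 [ 345.90653796 -259.76483267  240.51001055] [   1.09365786 -246.93782966 -369.15079096] -51.62406416306522
```

Call:
jog_arm(
  commands=[
    [0, [0, -22, -33], -0.01],
    [0, [0, -44, -66], -0.02],
    [0, [0, -66, -99], -0.03],
    [0, [0, -88, -132], -0.04],
    [0, [0, -110, -165], -0.04],
    [0, [0, -132, -198], -0.04],
    [0, [0, -154, -231], -0.04],
    [0, [0, -174, -261], -0.04],
  ],
)

```text
clock: 1.48
tcp_pos: [442.6, 41.1, 240.8]
tcp_rot: [1.81, 0.673, -1.809]
force: [0.3, -1.3, -0.3]
finger_gap: 85.6
```

```bash
python3 - <<'E'
from h import *; from plant import arm
s=arm.state();R=Rn.from_rotvec(s["tcp_rot"]).as_matrix(); print(s["clock"],s["tcp_pos"],plan(s,[482,163,240]),np.degrees(np.arctan2(R[1,1],R[0,1])))
E
```

```text
1.4833 [442.55459754  41.07247699 240.81461769] [   1.01111145  -66.69396131 -109.42493967] -49.289593928483164
```

Call:
jog_arm(
  commands=[
    [0, [0, -20, -32], 0],
    [0, [0, -38, -62], 0],
    [0, [0, -53, -87], 0],
    [0, [1, -63, -103], 0],
    [0, [1, -67, -109], 0],
    [0, [1, -67, -109], 0],
    [0, [1, -67, -109], 0],
  ],
)

```text
clock: 2.07
tcp_pos: [481.3, 162.4, 239.8]
tcp_rot: [1.808, 0.673, -1.81]
force: [-0.4, 0.1, 0.4]
finger_gap: 85.2
```

```bash
python3 - <<'E'
from h import *; from plant import arm
s=arm.state();R=Rn.from_rotvec(s["tcp_rot"]).as_matrix(); print(s["clock"],s["tcp_pos"],np.degrees(np.arctan2(R[1,1],R[0,1])))
for n in ("wrist",):
    f=arm.grab_frame(n); np.save(f"pics/{n}1.npy",f,allow_pickle=True); cv2.imwrite(f"pics/{n}1.png",f["image"][:,:,::-1])
print(proj(f,[520,196,141.5]))
E
```

```text
2.0667 [481.30283167 162.44634138 239.78152538] -49.27887455887423
(np.float64(255.22539751902787), np.float64(137.09722692189933))
```

View pics/wrist1.png

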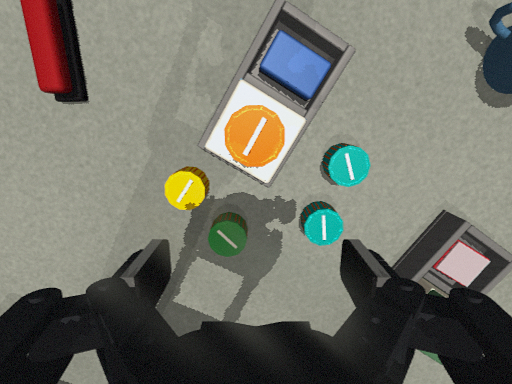

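The wrist view shows the orange cap at about (255,136), with its bar tilted, on the white shoulder. The eraser is beyond it, and the yellow (185,189), dark green (228,235) and turquoise look-alikes are off to the side. Next I'll measure the cap centre and bar angle precisely.

```bash
python3 - <<'E'
from h import *
f=load("wrist1"); im=f["image"]; m=orange(im); m[:90]=0; m[190:]=0; m[:,:200]=0; m[:,310:]=0
m=cv2.inRange(cv2.cvtColor(im,cv2.COLOR_RGB2HSV),(5,120,170),(20,255,255)) & cv2.dilate(m,np.ones((5,5)))
c=max(cv2.findContours(m,0,1)[0],key=cv2.contourArea); e=cv2.fitEllipse(cv2.convexHull(c)); print(e); p=onz(f,*e[0],141.5); print(p)
print("diam px exp",f["fx"]*51/ (cam(f)[0]@p+cam(f)[1])[2])
h=cv2.cvtColor(im,cv2.COLOR_RGB2HSV); w=np.zeros(m.shape,np.uint8); cv2.circle(w,tuple(int(round(v)) for v in e[0]),22,255,-1)
b=w&cv2.inRange(h,(0,0,180),(180,90,255)); ys,xs=np.where(b); print(len(xs),xs.mean(),ys.mean())
l=cv2.fitLine(np.stack([xs,ys],1).astype(np.float32),cv2.DIST_L2,0,.01,.01).ravel()
A=onz(f,l[2],l[3],141.5);B=onz(f,l[2]+20*l[0],l[3]+20*l[1],141.5); d=B-A;print("bar",A,np.degrees(np.arctan2(d[1],d[0])))
# bottle shoulder & eraser
s=cv2.inRange(h,(0,0,200),(180,60,255)); s[:75]=0;s[195:]=0;s[:,:190]=0;s[:,315:]=0; s[:,:]=s
c=np.vstack([k for k in cv2.findContours(s,0,1)[0] if cv2.contourArea(k)>50]); r=cv2.minAreaRect(c)
P=np.array([onz(f,*q,98) for q in cv2.boxPoints(r)]); print("shoulder",r,P.mean(0)); 
for i in range(4):
  d=P[(i+1)%4]-P[i]; print(np.linalg.norm(d),np.degrees(np.arctan2(d[1],d[0])))
E
```

```text
((254.0624542236328, 135.54873657226562), (60.27783966064453, 62.218055725097656), 0.7220062613487244)
[520.32742146 197.55676104 141.5       ]
diam px exp 61.36409144062901
222 254.5 135.9009009009009
bar [520.34688113 197.09403795 141.5       ] 11.617937272436238
shoulder ((254.1028594970703, 131.3251953125), (77.06706237792969, 77.21916198730469), 30.465543746948242) [520.32875623 197.77703617  98.        ]
73.04164300825147 7.8918557755912495
72.6882789538906 -78.21716694021723
75.56430459326259 -168.62036221498596
77.15987876904411 99.78557305224295
```

Call:
jog_arm(
  commands=[
    [0, [0, 0, -25], -0.01],
    [0, [15, -1, -45], -0.01],
    [0, [40, -1, -52], -0.01],
    [0, [65, -1, -52.5], -0.01],
    [0, [90, -1, -52.5], -0.01],
    [0, [110, -1, -52.5], -0.01],
    [0, [125, -1, -52.5], -0.01],
    [0, [130, -1, -52.5], -0.01],
  ],
)

```text
clock: 2.78
tcp_pos: [519.2, 195.1, 107.1]
tcp_rot: [1.8, 0.678, -1.809]
force: [-1.0, 0.6, -0.2]
finger_gap: 85.3
```

Call:
jog_arm(
  commands=[
    [0, [0, 0, 0], 0],
    [0, [0, 0, 0], 0],
  ],
)

```text
clock: 2.95
tcp_pos: [519.2, 194.0, 107.6]
tcp_rot: [1.801, 0.677, -1.81]
force: [0.2, -0.5, 0.2]
finger_gap: 85.3
```

```bash
python3 - <<'E'
from h import *; from plant import arm
s=arm.state();R=Rn.from_rotvec(s["tcp_rot"]).as_matrix(); print(s["clock"],s["tcp_pos"],plan(s,[520.4,197.4,110]),np.degrees(np.arctan2(R[1,1],R[0,1])))
f=arm.grab_frame("wrist"); cv2.imwrite("pics/wrist2.png",f["image"][:,:,::-1])
print(proj(f,[520.4,197.4,141.5]))
E
```

```text
2.95 [519.23961712 194.00226625 107.55236923] [-2.45563873 -1.80675389 -3.0963621 ] -48.9609181199075
(np.float64(251.17139292266432), np.float64(272.0861679627764))
```

View pics/wrist2.png

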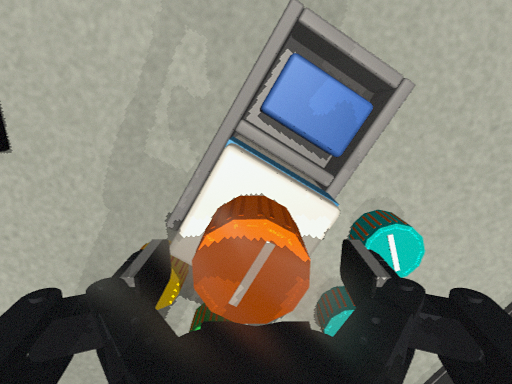

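The cap sits between the open fingers, centred at about (251,272), which matches the projection. I'll nudge to centre and close.

Call:
jog_arm(
  commands=[
    [0, [-2, -2, -3], 0],
    [0, [-2, -2, -3], 0],
    [0.5, [-2, -2, -3], 0],
    [1, [-2, -2, -3], 0],
    [1, [-2, -2, -3], 0],
    [1, [-2, -2, -3], 0],
    [1, [-2, -2, -3], 0],
    [1, [-2, -2, -3], 0],
  ],
  squeeze=70,
)

```text
clock: 3.67
tcp_pos: [520.7, 198.0, 110.9]
tcp_rot: [1.803, 0.677, -1.807]
force: [-1.3, 0.2, 2.5]
finger_gap: 48.8
```

```bash
python3 - <<'E'
from h import *; from plant import arm
s=arm.state();R=Rn.from_rotvec(s["tcp_rot"]).as_matrix(); print(s["clock"],s["tcp_pos"],s["force"],s["moment"],s["finger_gap"],np.degrees(np.arctan2(R[1,1],R[0,1])),s["q"])
E
```

```text
3.6667 [520.71491719 198.03046809 110.88851787] [-1.3114335   0.24201279  2.52439828] [-0.04771999  0.14473657 -0.04707865] 48.80226688290723 -48.93822670222464 [ 3.01806145e-01 -1.22316667e-02  1.54960879e+00  8.80268295e-04
  1.60663889e+00  1.15596815e+00]
```

Gripped on the flats with a 48.8 mm gap. Pushing down.

Call:
jog_arm(
  commands=[
    [1, [2, 0, 0], 0],
    [1, [4, 0, 0], 0],
    [1, [6, 0, 0], 0],
    [1, [7, 0, 0], 0],
    [1, [7, 0, 0], 0],
    [1, [7, 0, 0], 0],
  ],
  squeeze=90,
)

```text
clock: 4.17
tcp_pos: [520.9, 198.1, 105.5]
tcp_rot: [1.804, 0.677, -1.806]
force: [-3.6, -0.7, 10.4]
finger_gap: 48.7
```

```bash
python3 - <<'E'
from h import *; from plant import arm
s=arm.state();R=Rn.from_rotvec(s["tcp_rot"]).as_matrix(); print(s["clock"],s["tcp_pos"],s["force"],s["moment"],s["finger_gap"],np.degrees(np.arctan2(R[1,1],R[0,1])),s["q"])
for n in ("wrist","side"):
    f=arm.grab_frame(n); cv2.imwrite(f"pics/{n}3.png",f["image"][:,:,::-1])
E
```

```text
4.1667 [520.90025927 198.09466937 105.50246588] [-3.60596844 -0.69503426 10.40277501] [-0.21250773  0.54917947  0.05480197] 48.65748200522826 -48.931773903583206 [ 3.01892268e-01 -1.09833239e-02  1.55796858e+00  7.57546207e-04
  1.59553087e+00  1.15593093e+00]
```

View pics/wrist3.png

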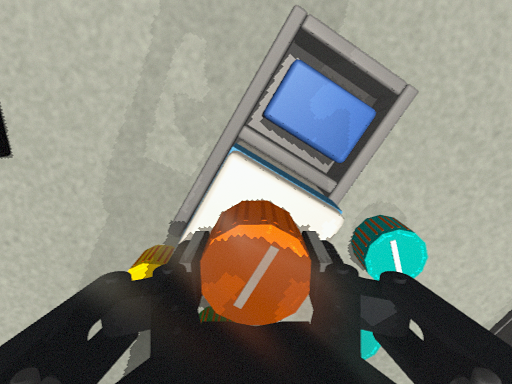

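Force is 10.4 N, which matches about 5.3 mm of spring travel. Next I turn anticlockwise (negative spin) while keeping the push on.

Call:
jog_arm(
  commands=[
    [1, [2.5, 0, 0], 0],
    [1, [2.5, 0, 0], -0.1],
    [1, [2.5, 0, 0], -0.2],
    [1, [2.5, 0, 0], -0.3],
    [1, [2.5, 0, 0], -0.4],
    [1, [2.5, 0, 0], -0.5],
    [1, [2.5, 0, 0], -0.6],
    [1, [2.5, 0, 0], -0.7],
  ],
)

```text
clock: 4.93
tcp_pos: [521.6, 198.7, 105.2]
tcp_rot: [1.321, 1.135, -1.316]
force: [-2.4, 1.2, 10.8]
finger_gap: 48.6
```

```bash
python3 - <<'E'
from h import *; from plant import arm
s=arm.state();R=Rn.from_rotvec(s["tcp_rot"]).as_matrix(); print(s["clock"],s["tcp_pos"],s["force"],s["moment"],s["finger_gap"],np.degrees(np.arctan2(R[1,1],R[0,1])))
f=arm.grab_frame("wrist"); cv2.imwrite(f"pics/wrist4.png",f["image"][:,:,::-1])
E
```

```text
4.9333 [521.64737778 198.72661466 105.18762979] [-2.37833682  1.19135432 10.82588286] [ 0.12169177  0.38891289 -0.05121989] 48.63514994159871 -8.53440072422422
```

View pics/wrist4.png

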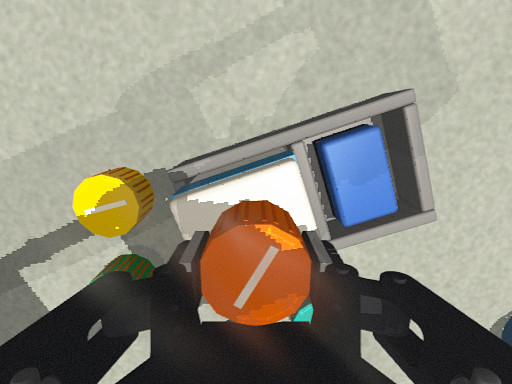

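The bar stays fixed in the gripper while the caddy has rotated about 40° in view, so the cap is turning. Continuing.

Call:
jog_arm(
  commands=[
    [1, [2.5, 0, 0], -0.1],
    [1, [2.5, 0, 0], -0.2],
    [1, [2.5, 0, 0], -0.3],
    [1, [2.5, 0, 0], -0.4],
    [1, [2.5, 0, 0], -0.5],
    [1, [2.5, 0, 0], -0.6],
    [1, [2.5, 0, 0], -0.7],
    [1, [2.5, 0, 0], -0.7],
  ],
)

```text
clock: 5.65
tcp_pos: [521.5, 199.3, 104.6]
tcp_rot: [0.789, 1.424, -0.782]
force: [-5.3, 1.2, 10.6]
finger_gap: 48.9
```

```bash
python3 - <<'E'
from h import *; from plant import arm
s=arm.state();R=Rn.from_rotvec(s["tcp_rot"]).as_matrix(); print(s["clock"],s["tcp_pos"],s["force"],s["moment"],s["finger_gap"],np.degrees(np.arctan2(R[1,1],R[0,1])))
f=arm.grab_frame("wrist"); cv2.imwrite(f"pics/wrist5.png",f["image"][:,:,::-1])
E
```

```text
5.65 [521.45827125 199.30814913 104.57948847] [-5.29445024  1.20946219 10.6016266 ] [-0.09037861  0.91802637  0.00961544] 48.94459724377896 32.27120670876543
```

View pics/wrist5.png

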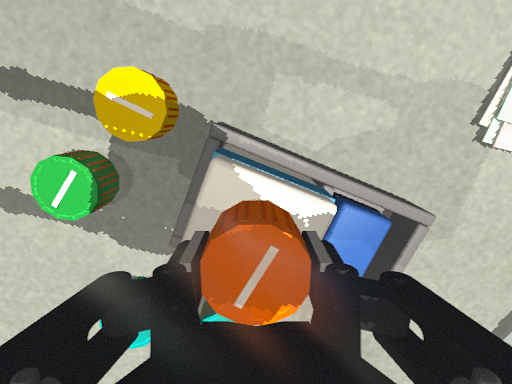

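Turned about 81° (1.42 rad). Lifting straight up, slowly at first.

Call:
jog_arm(
  commands=[
    [1, [-3, 0, 0], 0],
    [1, [-7, 0, 0], 0],
    [1, [-12, 0, 0], 0],
    [1, [-17, 0, 0], 0],
    [1, [-22, 0, 0], 0],
    [1, [-27, 0, 0], 0],
    [1, [-32, 0, 0], 0],
    [1, [-36, 0, 0], 0],
  ],
)

```text
clock: 6.37
tcp_pos: [521.6, 199.2, 141.2]
tcp_rot: [0.792, 1.422, -0.784]
force: [-0.2, 0.0, 0.1]
finger_gap: 48.4
```

```bash
python3 - <<'E'
from h import *; from plant import arm
s=arm.state(); print(s["clock"],s["tcp_pos"],s["force"],s["moment"],s["finger_gap"])
f=arm.grab_frame("side"); im=f["image"][180:310,160:290]; cv2.imwrite(f"pics/side6.png",cv2.resize(im,None,fx=4,fy=4)[:,:,::-1])
E
```

```text
6.3667 [521.63006453 199.17171362 141.23364186] [-0.1543892   0.03490743  0.1377199 ] [ 0.0482809  -0.03109449  0.0088818 ] 48.39225115361394
```

View pics/side6.png

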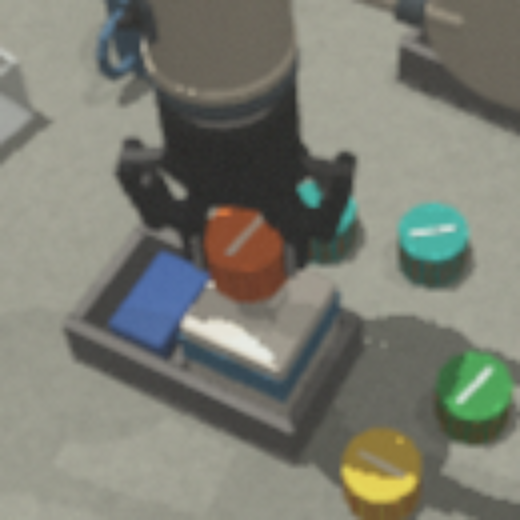

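The cap is free, with force near zero, and the bottle is still seated. Another 70 mm of lift.

Call:
jog_arm(
  commands=[
    [1, [-8, 0, 0], 0],
    [1, [-20, 0, 0], 0],
    [1, [-33, 0, 0], 0],
    [1, [-46, 0, 0], 0],
    [1, [-58, 0, 0], 0],
    [1, [-66, 0, 0], 0],
    [1, [-70, 0, 0], 0],
    [1, [-70, 0, 0], 0],
  ],
)

```text
clock: 7.08
tcp_pos: [522.0, 199.1, 213.8]
tcp_rot: [0.794, 1.419, -0.782]
force: [0.1, -0.1, -1.2]
finger_gap: 48.5
```

Call:
jog_arm(
  commands=[
    [1, [0, 0, 0], 0],
    [1, [0, 0, 0], 0],
    [1, [0, 0, 0], 0],
    [1, [0, 0, 0], 0],
  ],
)

```text
clock: 7.42
tcp_pos: [521.8, 199.1, 213.0]
tcp_rot: [0.793, 1.42, -0.783]
force: [-0.1, -0.2, -0.3]
finger_gap: 48.2
```

```bash
python3 - <<'E'
from h import *; from plant import arm
s=arm.state(); print(s["clock"],s["tcp_pos"],s["force"],s["finger_gap"],abs(s["joint_vel"]).max())
f=arm.grab_frame("side"); print("mouth px",proj(f,[520.4,197.4,127]),"exp cap top px",proj(f,[521.6,199.2,243])); im=f["image"][160:310,150:300]; a=cv2.resize(im,(400,400))[:,:,::-1]
f=arm.grab_frame("wrist"); b=cv2.resize(f["image"],(400,300))[:,:,::-1]; b=cv2.copyMakeBorder(b,0,100,0,0,0)
cv2.imwrite("pics/fin.png",np.hstack([a,b]))
E
```

```text
7.4167 [521.81766719 199.06319381 213.00840446] [-0.12148036 -0.17189594 -0.33129675] 48.1844085940649 0.002936640867266988
mouth px (np.float64(223.00459308589066), np.float64(248.80835971435602)) exp cap top px (np.float64(218.3423317512787), np.float64(221.03654460239858))
```

View pics/fin.png

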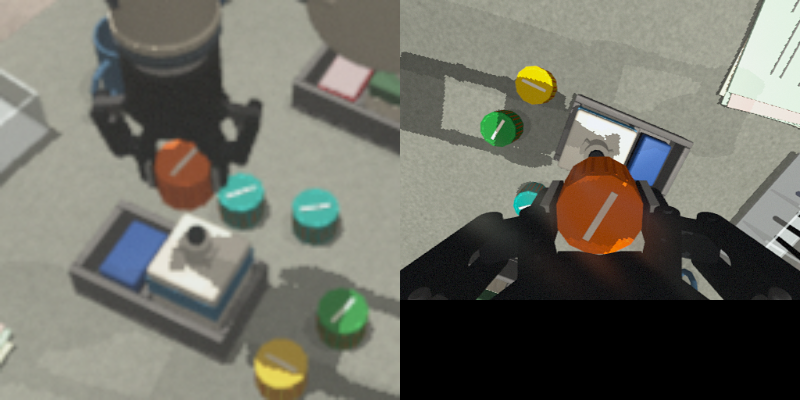

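The cap top is at about (218.6,220) in the side view, against (218.3,221) expected. The cap is level in the gripper above the open neck with its dark spout, and the bottle is seated. Handing in.

```bash
python3 -c "
from plant import arm
print(arm.job_done()); print(arm.state()['clock'])"
```

```text
the job is handed in; nothing more can be done
None
the job is handed in; nothing more can be done
```

The bottle is open and the gripper is holding the orange cap level above it. I gripped the cap on its flats, pushed it down about 5.5–6 mm (about 10.5 N), turned it 1.42 rad anticlockwise while it was down, and lifted it straight off. I handed the job in soon after 7.4 s on the robot's clock; it gives no verdict.

The last checks agreed:
- **Cap:** its lower rim is about 80 mm above the mouth and about 2 mm sideways from it. Its top was within about 1 pixel of the expected spot in the side view. The gap between the fingers is 48 mm, the force is near zero and the arm is still.
- **Bottle:** by eye in the pictures it is upright and seated, with the spout exposed.
- **Other things:** the eraser and the look-alikes in view look untouched. I did not re-measure the mug, stapler, tape, calculator, glue or clip box, but the arm showed no contact force except at the cap.

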